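Centre-punch a bracket blank through its guide

ROBOT

A 6-joint arm with a two-finger parallel gripper is mounted at the origin on the work surface. World frame = base frame: x ahead of the robot, y to its left, z up, the work surface at z = 0. Lengths are in m, angles in rad, forces in N, time in s.
With the tool pointing down it reaches from about 0.3 to 0.95 m from the base axis. Payload 3.1 kg.
Tool frame: the origin (TCP) lies midway between the tips of the shut fingers; the grasp point (between the pads) lies 19 mm behind it (ctrl.grip_depth is the distance from the TCP to the grasp point, in m); z points along the fingers, y is the line along which they close (so a half turn about z gives the same grasp; the last joint's range is limited). The gripper opens to 85 mm and grips with 20 to 120 N. Pads are 22 mm wide; open, the fingers measure 114 mm over their backs; the gripper's body (76 mm by 85 mm) begins 54 mm behind the grasp point. The pads swing forward as they close: fully open they stand 13 mm farther back than shut.
Start: joints at [1.056, 0.308, 1.634, -0, 1.2, -0.07], TCP at [0.269, 0.564, 0.231] pointing down, gripper open.
Joint ranges: [-3.06, 3.06], [-0.79, 1.96], [0.05, 2.63], [-1.19, 4.34], [0.05, 2.64], [-2.94, 2.94]. Speed limits (rad/s): [2.79, 2.79, 3.14, 3.14, 3.14, 3.14].

INTERFACE

Orientations are given as a unit quaternion [w, x, y, z].
In Python, from rig import ctrl gives the robot as it stands. Calls block until the motion is done:
- ctrl.goto(position, orientation): joint-space move of the TCP to a pose.
- ctrl.servo_line(position, rot=None, speed=0.15): straight line of the TCP; rot=None keeps the orientation; speed is the mean speed in m/s.
- ctrl.set_joints(angles): joint-space move.
- ctrl.move_gripper(opening, squeeze=None): finger opening in m; squeeze is the grip in N (None keeps the last); returns when the fingers have stopped.
- ctrl.sleep(seconds).
- ctrl.solve_ik(position, orientation): joint angles nearest the present ones, or None.
- ctrl.read_camera(name): name is "side" or "top"; returns the picture (384x512x3 uint8, red, green, blue); there is no depth.
- ctrl.camera_model(name): a dict with "fx", "fy", "cx", "cy" (pixels), "eye" and "rotation" of the camera in the world. Camera axes: x right, y down, z forward; pixel columns grow to the right and rows downward; lengths in m; the calibration is good to about 2 mm. A picture is of the moment at which its call begins. camera_model takes no time and is no camera call.
A pose or a line that the arm cannot do raises ctrl.PlanningError and nothing moves.
- ctrl.job_done(): hands the job in; it is judged then, once.
Trained networks look in the newest picture that a camera, given by its name, has taken for a name from the list of things; names that differ only in an ending like _2 or _b are one class to them, and where a whole thing is asked for, a point or a joint stands for the part that bears it (a point fixed in the world has none). Each returns a list of dicts, best first, with "conf" (0 to 1); they miss things now and then, are a little off and sometimes report something else, mostly with a low value. They report only what shows in the picture. A call takes as long as a camera call. They do not tell look-alikes from the thing itself.
- ctrl.trace(query, camera): "mask" (384x512 bool, what is visible of it) and "bbox" ([centre column, centre row, width, height] in pixels, round what is visible of it).
Readings, each from a call of its own:
- ctrl.current_time(): time.
- ctrl.current_joint_positions(): joint angles.
- ctrl.current_qvel(): joint speeds.
- ctrl.current_joint_torque(): joint torques, N m.
- ctrl.current_tcp_pos(): TCP position.
- ctrl.current_tcp_rot(): TCP orientation.
- ctrl.current_contact_force(): force on the tool from outside, world axes, zero at the start.
- ctrl.current_ft_torque(): the same for the moment, N m.
- ctrl.current_grip_width(): finger opening in m.
- ctrl.current_finger_force(): force on a finger pad.
Only numpy, scipy, OpenCV 4.12 (cv2) and the standard library are available. Lean on these libraries where they do the work, as an engineer would, in place of code of your own. Each camera call takes 0.05 s, during which the arm holds its last target. There are 200 camera calls.

TASK

Take the blue spring-loaded centre punch out of its wooden stand, put its tip through the red-ringed hole of the guide bar onto the aluminium bracket blank, and press it straight down until its hidden spring snaps, without driving it hard against its stop afterwards. Then stand the punch upright back in its stand, fully down on its collar, and let go. Leave the wheel, bin, screwdriver and jar where they are.

Things in the scene. Friction and masses are not known exactly. Their poses are not given: they have to be found in the camera images.
- punch: Spring-loaded centre punch, 0.25 to 0.35 kg, upright in its stand at the start. Origin: centre of the underside of its round steel collar; z up along the punch. Collar 38 mm across, 6 mm thick (top at z = 6 mm); above it a blue square grip 24 x 24 mm, its flats facing x and y, from z = 6 to 62 mm, then a 20 mm wide cap to z = 68 mm. Below it the nose.
- punch_nose (a point): Lower end of the punch's round nose (14 mm across, 20 mm long below the collar). From it sticks out an 8 mm steel tip rod with a coned end; with the spring relaxed the rod's end lies 34 mm below this point (54 mm below the punch's origin).
- punch_tip (a joint): How far the tip rod is pushed up into the punch (m), 0 = out, relaxed. Soft at first (3 to 6 N) until it meets the hidden trigger, anywhere between 0.5 and 12.5 mm: the setting varies and is not measured. There the force climbs to 13 to 19 N, then the trigger gives way (the snap) and it falls by a third or more within 2 mm. A hard stop comes 3.5 mm past the trigger. It springs out when let up.
- trigger (a joint): The hidden trigger ball inside the grip (m): 0 = armed; it is pushed aside to 0.002 to 0.0033 when the punch has snapped, and goes back to 0 when the tip springs out.
- stand: Fixed wooden block 70 x 70 x 70 mm, origin at the centre of its underside, with an upright 23 mm through hole (4 mm chamfer at the mouth).
- stand_hole (a point): Centre of the mouth of the stand's hole, on the stand's top, 70 mm above the bench. The underside of the punch's collar rests here, so the punch's origin coincides with it when it is fully down.
- jig: Fixed plywood board 100 (x) x 160 (y) x 18 mm, origin at the centre of its underside, two red clamp blocks at its +x corners that reach 46 mm above the bench. It carries the blank and the guide.
- blank: Fixed aluminium bracket blank 50 (x) x 130 (y) x 6 mm lying on the board; origin at the centre of its underside, top 24 mm above the bench.
- guide: Fixed dark steel guide bar 75 (x) x 44 (y) x 10 mm lying on the blank, origin at the centre of its underside; in its middle an 11 mm through hole with a 3 mm chamfer, ringed in red on its top (34 mm above the bench). Two brass screw heads 31 mm either side of the hole in x stand 7 mm above the bar.
- spot (a point): The spot to be punched: on the axis of the guide's hole, on the blank's top face, 24 mm above the bench.
- wheel: Bystander: loose orange skate wheel, 54 mm across, 34 mm high; origin at the centre of its underside.
- bin: Bystander: loose blue open bin 100 x 80 x 50 mm; origin at the centre of its underside.
- screwdriver: Bystander: loose screwdriver lying on the bench, 170 mm long; origin near its middle.
- jar: Bystander: loose glass jar 48 mm across, 60 mm high; origin at the centre of its underside.
Things that resemble listed ones, but are neither listed nor needed, are in the scene too. Leave any turquoise look-alike of the punch alone. Of the things that look like the stand, take the one that is farthest from the robot's base at the start.

How it is judged:
By the outcome, as a careful person would: the job done as asked, in the order asked, and still so for the second after the job is handed in, with the robot touching nothing.
It also fails if it takes over 67 s, if anything falls off the work surface, if the arm or the gripper's body presses on something with over 40 N, if the wrist force passes 120 N, or if a joint passes its speed limit or range.

## Working session

There is one attempt and no reset: what is moved stays moved. The work goes in short steps, each a Python script; the robot and the scene stay as the last script left them, time stands still between calls to the robot, and variables do not carry over. Pictures are saved under pics/ and viewed, at most 10 in all, crops included, and the job is handed in when it is done.

```bash
mkdir -p pics; ls; python3 - <<'E'
from rig import ctrl
import cv2,numpy as np
for n in("top","side"):
    im=ctrl.read_camera(n); cv2.imwrite(f"pics/{n}0.png",cv2.resize(im[:,:,::-1],(768,576)))
    m=ctrl.camera_model(n); print(n,{k:np.round(v,4).tolist() for k,v in m.items()})
    for q in("punch","stand","guide","jig","blank"):
        for d in ctrl.trace(q,n): print(q,round(d["conf"],2),np.round(d["bbox"],1).tolist())
print(ctrl.current_time(),ctrl.current_tcp_rot(),ctrl.grip_depth)
E
```

```text
pics
top {'fx': 420.3462, 'fy': 420.3462, 'cx': 262.7165, 'cy': 195.408, 'eye': [0.4716, 0.0073, 1.2584], 'rotation': [0.0163, -0.7003, 0.7135, -0.0158]}
punch 0.64 [326.5, 188.7, 44.7, 17.4]
punch 0.61 [159.3, 216.5, 26.5, 33.0]
stand 0.93 [214.7, 265.2, 31.5, 33.8]
stand 0.74 [355.5, 131.4, 35.4, 35.0]
stand 0.71 [212.6, 214.8, 34.3, 32.9]
guide 0.79 [329.1, 187.3, 18.6, 25.7]
guide 0.22 [325.2, 188.4, 54.2, 39.4]
jig 0.73 [327.7, 187.1, 53.6, 38.8]
blank 0.91 [325.8, 188.9, 44.9, 16.6]
side {'fx': 383.2458, 'fy': 383.2458, 'cx': 258.3252, 'cy': 193.0404, 'eye': [0.0938, -0.5395, 0.5842], 'rotation': [-0.4452, 0.8367, -0.2776, 0.1572]}
punch 0.82 [179.9, 179.1, 13.1, 20.5]
punch 0.79 [205.8, 177.4, 19.3, 29.8]
punch 0.26 [207.6, 205.2, 43.7, 41.7]
punch 0.25 [411.4, 263.9, 72.0, 49.9]
stand 0.92 [207.6, 205.8, 44.1, 42.4]
stand 0.88 [158.4, 227.3, 47.1, 51.3]
guide 0.81 [327.4, 270.0, 41.9, 29.7]
jig 0.68 [327.6, 274.9, 91.7, 77.9]
blank 0.65 [326.6, 273.1, 57.3, 43.8]
0.6 [1.39328136e-05 2.20570381e-01 9.75371061e-01 1.86839756e-05] 0.0187
```

View pics/top0.png

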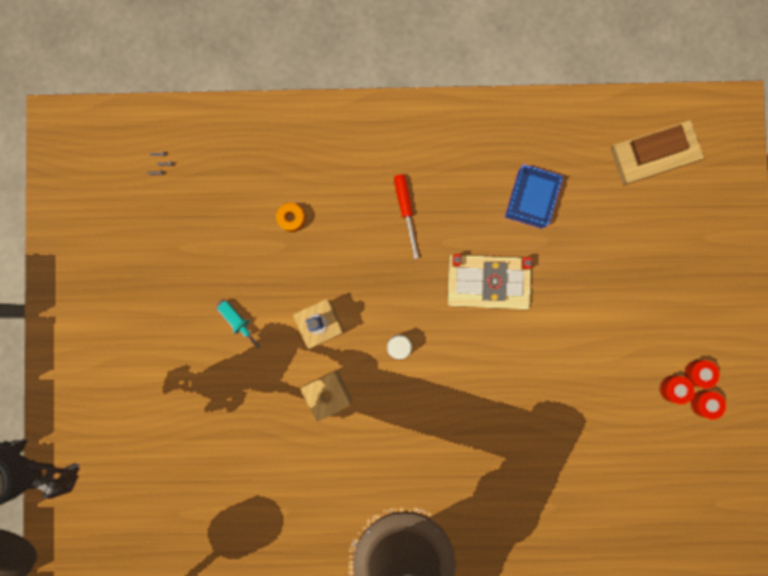

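View pics/side0.png

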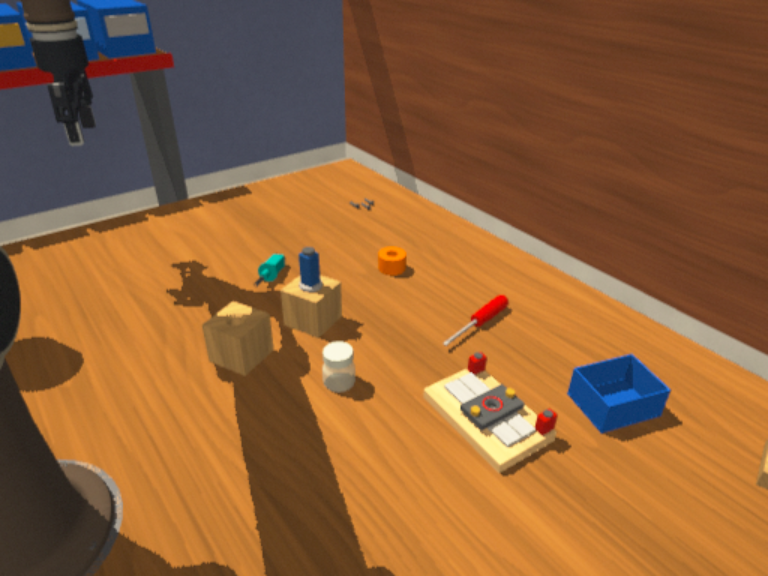

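Top view (768 px scale): stand candidates are at (318,323), which holds the blue punch, and at (326,395), which is empty. The base is at (402,560), so the first is the farther one and fits the description. The turquoise look-alike lies at (235,318) and the guide ring is at (494,282). Next I confirm this in an enlarged crop and fit the poses.

```bash
cat > h.py <<'E'
from rig import ctrl
import cv2,numpy as np
from scipy.spatial.transform import Rotation as R
from scipy.optimize import minimize
def rot(q): return R.from_quat([q[1],q[2],q[3],q[0]]).as_matrix()
def proj(P,n):
    m=ctrl.camera_model(n); M=np.array(m["rotation"]); M=M if M.ndim==2 else rot(M)
    c=(np.atleast_2d(P)-m["eye"])@M
    return np.c_[m["fx"]*c[:,0]/c[:,2]+m["cx"],m["fy"]*c[:,1]/c[:,2]+m["cy"]]
def ray(u,v,n,z):
    m=ctrl.camera_model(n); M=np.array(m["rotation"]); M=M if M.ndim==2 else rot(M)
    d=M@np.array([(u-m["cx"])/m["fx"],(v-m["cy"])/m["fy"],1]); e=np.array(m["eye"])
    return e+d*(z-e[2])/d[2]
def box(x,y,a,lx,ly,z0,z1):
    p=np.array([[i*lx/2,j*ly/2,k] for i in(-1,1) for j in(-1,1) for k in(z0,z1)])
    c,s=np.cos(a),np.sin(a); p[:,:2]=p[:,:2]@np.array([[c,s],[-s,c]])
    return p+[x,y,0]
def cyl(x,y,r,z0,z1):
    t=np.linspace(0,2*np.pi,24,endpoint=False)
    return np.vstack([np.c_[x+r*np.cos(t),y+r*np.sin(t),0*t+z] for z in(z0,z1)])
def soft(hulls,n,S=4):
    b=np.zeros((384*S,512*S),np.uint8)
    for P in hulls:
        q=((proj(P,n)+.5)*S-.5)
        cv2.fillConvexPoly(b,np.round(cv2.convexHull(q.astype(np.float32))*16).astype(np.int32),255,shift=4)
    return cv2.resize(b,(512,384),interpolation=cv2.INTER_AREA)/255.
def fit(f,masks,x0,step):
    "f(p,n)->hulls; masks {n:mask}"
    def cost(p): return sum(np.abs(soft(f(p,n),n)-m).sum()/m.sum() for n,m in masks.items())
    x0=np.array(x0,float); sim=np.vstack([x0]+[x0+np.eye(len(x0))[i]*step[i] for i in range(len(x0))])
    r=minimize(cost,x0,method="Nelder-Mead",options=dict(initial_simplex=sim,maxiter=150,xatol=1e-4,fatol=1e-3))
    return r.x,r.fun
E
python3 - <<'E'
from h import *
T=ctrl.read_camera("top");S=ctrl.read_camera("side")
np.savez("im0.npz",T=T,S=S)
def near(q,n,u,v): 
    return min(ctrl.trace(q,n),key=lambda d:np.hypot(d["bbox"][0]-u,d["bbox"][1]-v))
st=near("stand","top",213,215)["mask"]; ss=near("stand","side",208,205)["mask"]
ps=near("punch","side",206,177)["mask"]
gt=near("guide","top",329,187)["mask"]; gs=near("guide","side",327,270)["mask"]
print(st.sum(),ss.sum(),ps.sum(),gt.sum(),gs.sum())
hsv=cv2.cvtColor(T,cv2.COLOR_RGB2HSV); 
near_=np.zeros((384,512),bool); near_[200:232,198:228]=1
bt=near_&(hsv[...,0]>100)&(hsv[...,0]<140)&(hsv[...,1]>60)
print("blue top",bt.sum(),np.argwhere(bt).mean(0)[::-1])
x,y,_=ray(212.6,214.8,"top",.07); print("stand0",x,y)
best=None
for a in(0,.4,.8,1.2):
    r=fit(lambda p,n:[box(*p,.07,.07,0,.07)],{"top":st|bt},[x,y,a],[.004,.004,.2])
    if best is None or r[1]<best[1]: best=r
print("stand top",best)
X,Y,A=best[0]
r=fit(lambda p,n:[box(*p,.07,.07,0,.07)]+([cyl(p[0],p[1],.019,.07,.076),box(p[0],p[1],p[2],.024,.024,.076,.132)] if n=="side" else []),{"top":st|bt,"side":ss|ps},[X,Y,A],[.003,.003,.1]);print("stand both",r)
for a in(0,.4,.8,1.2):
    print("punch",fit(lambda p,n:[box(*p,.024,.024,.076,.132),cyl(p[0],p[1],.010,.132,.138)]+([cyl(p[0],p[1],.019,.07,.076)] if n=="side" else []),{"side":ps,"top":bt},[X,Y,a],[.003,.003,.2]))
x,y,_=ray(329,187,"top",.034)
print("guide",fit(lambda p,n:[box(*p,.075,.044,.024,.034)],{"top":gt,"side":gs},[x,y,0],[.003,.003,.1]))
for n,I in(("top",T),("side",S)):
    h=cv2.cvtColor(I,cv2.COLOR_RGB2HSV); red=((h[...,0]<8)|(h[...,0]>172))&(h[...,1]>90)
    c=(329,187) if n=="top" else (327,270); w=np.zeros_like(red); w[c[1]-9:c[1]+10,c[0]-12:c[0]+13]=1
    q=np.argwhere(red&w)[:,::-1]; print("ring",n,len(q),q.mean(0),(q.min(0)+q.max(0))/2,ray(*((q.min(0)+q.max(0))/2),n,.034),ray(*q.mean(0),n,.034))
def crop(I,c,w=40,h=30): return cv2.resize(I[c[1]-h:c[1]+h,c[0]-w:c[0]+w,::-1],(400,300),interpolation=cv2.INTER_CUBIC)
cv2.imwrite("pics/c.png",np.vstack([np.hstack([crop(T,(213,215)),crop(T,(329,187))]),np.hstack([crop(S,(206,190)),crop(S,(327,270))])]))
E
```

```text
562 1163 410 379 771
blue top 8 [211.25  215.625]
stand0 0.47360945050163406 0.15023039495336496
stand top (array([0.47181938, 0.15508446, 1.98676559]), np.float64(0.25897488820089437))
stand both (array([0.47201528, 0.1550152 , 1.99711831]), np.float64(0.3200359261434591))
punch (array([0.47212277, 0.15191034, 0.02309985]), np.float64(12.292405547584886))
punch (array([ 0.47323054,  0.15468516, -0.05197519]), np.float64(12.3543543758967))
punch (array([0.47360841, 0.15358079, 0.84455555]), np.float64(13.093173122907698))
punch (array([0.47088406, 0.15059909, 1.51288284]), np.float64(12.27861549497848))
guide (array([ 0.54707186, -0.18782281, -0.03557033]), np.float64(0.14092682386411715))
ring top 60 [329.41666667 187.18333333] [329. 187.] [ 0.54835745 -0.18615824  0.034     ] [ 0.54779883 -0.18735977  0.034     ]
ring side 70 [327.87142857 268.78571429] [328. 269.] [ 0.547546   -0.18703506  0.034     ] [ 0.54777166 -0.18645952  0.034     ]
```

View pics/c.png

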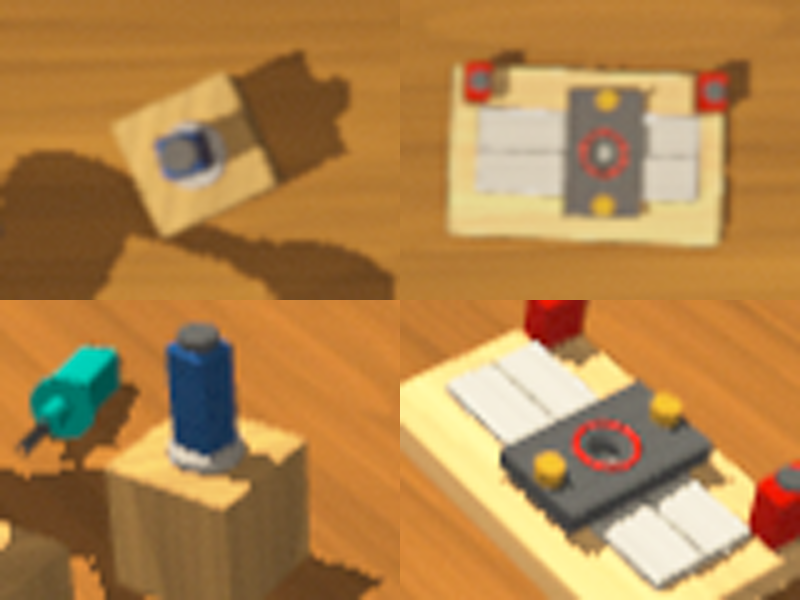

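The crop (top-left and bottom-left tiles) confirms the blue punch standing in the farther stand, its cap at about (209,214) px in the top picture. The turquoise one lies beside it. The red-ringed hole is at about (329,187) px. The punch colour mask was too narrow, so I refit it with a "not wood" mask.

```bash
python3 - <<'E'
from h import *
d=np.load("im0.npz")
M={}
for n,I,(r0,r1,c0,c1) in(("top",d["T"],(203,227,199,224)),("side",d["S"],(160,196,193,220))):
    I=I.astype(float); m=np.zeros((384,512),bool); m[r0:r1,c0:c1]=1
    m&=I[...,2]>.75*I[...,0]; M[n]=m; print(n,m.sum(),np.argwhere(m).mean(0)[::-1],np.argwhere(m).min(0),np.argwhere(m).max(0))
f=lambda p,n:[box(*p,.024,.024,.076,.132),cyl(p[0],p[1],.010,.132,.138),cyl(p[0],p[1],.019,.07,.076)]
for mm in(M,{"side":M["side"]},{"top":M["top"]}):
  print(list(mm))
  for a in(0,.4,.8,1.2): print(fit(f,mm,[.472,.154,a],[.003,.003,.2]))
def crop(I,c,w=40,h=30): return cv2.resize(I[c[1]-h:c[1]+h,c[0]-w:c[0]+w],(400,300),interpolation=cv2.INTER_NEAREST)
cv2.imwrite("pics/m.png",np.hstack([crop(M["top"]*np.uint8(255),(213,215)),crop(M["side"]*np.uint8(255),(206,190))]))
E
```

```text
top 129 [210.62015504 215.60465116] [210 204] [221 217]
side 355 [206.0084507  179.76056338] [165 199] [193 214]
['top', 'side']Traceback (most recent call last):
  File "<stdin>", line 10, in <module>
  File "h.py", line 31, in fit
    r=minimize(cost,x0,method="Nelder-Mead",options=dict(initial_simplex=sim,maxiter=150,xatol=1e-4,fatol=1e-3))
    res = _minimize_neldermead(fun, x0, args, callback, bounds=bounds,
                               **options)
    fxr = func(xr)
    fx = function(np.copy(x), *(wrapper_args + args))
  File "h.py", line 29, in cost
    def cost(p): return sum(np.abs(soft(f(p,n),n)-m).sum()/m.sum() for n,m in masks.items())
                        ~~~^^^^^^^^^^^^^^^^^^^^^^^^^^^^^^^^^^^^^^^^^^^^^^^^^^^^^^^^^^^^^^^^^
  File "h.py", line 29, in <genexpr>
    def cost(p): return sum(np.abs(soft(f(p,n),n)-m).sum()/m.sum() for n,m in masks.items())
                                   ~~~~^^^^^^^^^^
  File "h.py", line 24, in soft
    q=((proj(P,n)+.5)*S-.5)
        ~~~~^^^^^
  File "h.py", line 7, in proj
    m=ctrl.camera_model(n); M=np.array(m["rotation"]); M=M if M.ndim==2 else rot(M)
ValueError: time passes only in moves, steps and waits
```

```bash
cat > e.py <<'E'
s=open("h.py").read()
s=s.replace('m=ctrl.camera_model(n); M=np.array(m["rotation"]); M=M if M.ndim==2 else rot(M)','m,M=CAM[n]')
s=s.replace('def proj','CAM={n:(ctrl.camera_model(n),rot(ctrl.camera_model(n)["rotation"])) for n in("top","side")}\ndef proj',1)
open("h.py","w").write(s)
E
python3 e.py; python3 - <<'E'
from h import *
d=np.load("im0.npz")
M={}
for n,I,(r0,r1,c0,c1) in(("top",d["T"],(203,227,199,224)),("side",d["S"],(160,196,193,220))):
    I=I.astype(float); m=np.zeros((384,512),bool); m[r0:r1,c0:c1]=1
    M[n]=m&(I[...,2]>.75*I[...,0])
f=lambda p,n:[box(*p,.024,.024,.076,.132),cyl(p[0],p[1],.010,.132,.138),cyl(p[0],p[1],.019,.07,.076)]
for mm in(M,{"side":M["side"]},{"top":M["top"]}):
  print(list(mm))
  for a in(0,.4,.8,1.2): print(fit(f,mm,[.472,.154,a],[.003,.003,.2]))
print(ctrl.current_time())
E
```

```text
['top', 'side']
(array([ 0.47251154,  0.15516447, -0.20661671]), np.float64(0.3702190281069301))
(array([0.47258582, 0.15535216, 0.79055045]), np.float64(0.3641617695227452))
(array([0.47286857, 0.15528146, 0.7660613 ]), np.float64(0.36406200694056423))
(array([0.47230082, 0.15511119, 1.39808047]), np.float64(0.37171580937211657))
['side']
(array([ 0.47330433,  0.15563875, -0.20034671]), np.float64(0.12505937586302127))
(array([0.47403152, 0.15666673, 0.77694482]), np.float64(0.12931234465617233))
(array([0.47386094, 0.15660072, 0.78772176]), np.float64(0.12857221761944213))
(array([0.47227716, 0.15352676, 1.36646495]), np.float64(0.12775476387738194))
['top']
(array([0.47180101, 0.15458388, 0.23123371]), np.float64(0.22526219790241678))
(array([0.47129206, 0.15501055, 0.44655117]), np.float64(0.22003343973248213))
(array([0.47169201, 0.15536248, 0.75140513]), np.float64(0.21757105943152458))
(array([0.47177058, 0.15577059, 1.24878341]), np.float64(0.23602371181030554))
0.95
```

```bash
python3 - <<'E'
from h import *
d=np.load("im0.npz"); S=d["S"].astype(int); T=d["T"].astype(int)
for r in range(172,188,2): print(r,S[r,197:217,2], )
print(T[208:224,200:222,2]); print(T[208:224,200:222,0])
print("width axis dirs")
for a in np.arange(-.8,.8,.1):
    b=box(.4722,.155,a,.024,.024,.104,.105); print(round(a,1),np.round(np.sort(proj(b[::2],"side")[:,0]),1))
E
```

```text
172 [ 54  56  84  92  93  96 105 126 132 103  88  82  79  77  79  73  55  54
  55  53]
174 [53 58 83 97 95 86 98 95 91 87 82 81 79 80 81 79 55 49 56 54]
176 [52 60 79 97 99 98 95 95 94 90 82 82 81 82 81 78 56 58 57 54]
178 [51 57 64 97 95 96 96 95 93 93 78 81 78 80 80 79 56 58 57 55]
180 [53 55 63 94 97 95 95 94 94 90 81 81 80 80 80 75 57 54 52 51]
182 [55 52 63 92 96 96 93 91 93 92 84 80 80 79 80 78 61 58 57 52]
184 [ 57  74 100 109  93  92  91  95  93  89  84  81  80  83  77  80  96 100
  93  93]
186 [118 117 115 113  95  92  95  92  92  87  86  83  82  78  79  81  95 129
 109 111]
[[100 107 110 107 102 102 104 103 105 104 106 105 104  98  96  85  75  66
   62  56  53  46]
 [104 107 108 106 103 100 105 113 126 134 134 131 109  86  76  64  58  51
   52  53  56  55]
 [106 108 108 103 101 102 114 131 151 160 161 154 121  94  87  73  59  52
   52  55  55  57]
 [103 109 107 102  96 106 124 134 131 133 137 125  91  75  90  96  82  61
   53  55  56  57]
 [105 110 105 104 102 112 118 118 113 100  99  99  73  57  79  99  99  76
   55  56  52  56]
 [108 110 107 109 130 131 114 105 103  99  9
[... 2273 characters left out ...]
215 217]
 [169 207 219 223 226 227 220 216 219 219 216 213 208 200 206 207 208 212
  212 214 216 217]
 [133 182 214 224 226 226 220 219 224 228 226 221 215 212 214 212 210 211
  213 215 217 216]]
width axis dirs
-0.8 [199.3 202.1 209.2 211.8]
-0.7 [199.7 201.5 209.8 211.4]
-0.6 [200.2 200.9 210.4 210.9]
-0.5 [200.4 200.7 210.4 210.9]
-0.4 [200.  201.2 209.9 211.4]
-0.3 [199.6 201.8 209.3 211.8]
-0.2 [199.2 202.5 208.7 212.1]
-0.1 [198.9 203.1 208.  212.4]
-0.0 [198.7 203.8 207.4 212.6]
0.1 [198.5 204.5 206.7 212.7]
0.2 [198.5 205.2 206.  212.7]
0.3 [198.4 205.3 206.  212.7]
0.4 [198.5 204.6 206.7 212.7]
0.5 [198.6 203.9 207.4 212.5]
0.6 [198.8 203.2 208.1 212.3]
0.7 [199.1 202.5 208.8 212. ]
```

The face edge at column 206.5 in the side picture, together with the grip's silhouette, gives a punch yaw of about 0.40. That matches the stand's 0.43. The position is about (0.472, 0.155). Now the grasp.

```bash
cat >> h.py <<'E'
def down(a):
    q=(R.from_euler("z",a)*R.from_euler("x",np.pi)).as_quat(); return [q[3],q[0],q[1],q[2]]
def st(t=""): print(t,round(ctrl.current_time(),2),np.round(ctrl.current_tcp_pos(),4),np.round(ctrl.current_contact_force(),1),round(ctrl.current_grip_width(),4))
E
python3 - <<'E'
from h import *
x,y=.472,.155
o=[]
for k in range(-2,3):
    a=.40+k*np.pi/2
    j=[ctrl.solve_ik(p,down(a)) for p in([x,y,.19],[.5475,-.187,.12])]
    if all(v is not None for v in j): o.append((max(abs(v[5]) for v in j),a,np.round(j[0],2),np.round(j[1],2)))
o.sort(key=lambda t:t[0]); [print(*t) for t in o]
a=o[0][1]; open("yaw","w").write(str(a))
ctrl.goto([x,y,.20],down(a)); st("above")
ctrl.servo_line([x,y,.087],speed=.1); st("at")
ctrl.move_gripper(.015,40); st("shut"); print(ctrl.current_finger_force(),ctrl.current_ft_torque())
ctrl.move_gripper(.015,100); st("tight")
I=ctrl.read_camera("side"); cv2.imwrite("pics/g.png",cv2.resize(I[120:230,150:260,::-1],(600,600)))
E
```

```text
0.8043878992586984 1.9707963267948965 [ 0.23  0.11  1.97 -0.    1.07 -0.17] [-0.4   0.35  1.83  0.    0.97 -0.8 ]
1.4004182699844563 0.4 [ 0.23  0.11  1.97 -0.    1.07  1.4 ] [-0.4   0.35  1.83 -0.    0.97  0.77]
2.375184226053595 -2.741592653589793 [ 0.23  0.11  1.97  0.    1.07 -1.74] [-0.4   0.35  1.83  0.    0.97 -2.38]
2.375184226053595 3.541592653589793 [ 0.23  0.11  1.97  0.    1.07 -1.74] [-0.4   0.35  1.83  0.    0.97 -2.38]
above 2.62 [0.4721 0.1558 0.2002] [-0.   0.9 -0.9] 0.0854
at 3.91 [0.4727 0.1552 0.0877] [0.2 1.1 0.1] 0.0857
shut 4.49 [0.4723 0.1551 0.0874] [-1.1  0.5  3.1] 0.0253
39.51493391767144 [0.01518912 0.1078687  0.00405961]
tight 4.71 [0.4725 0.1551 0.0876] [-0.6  0.4  5.4] 0.0238
```

View pics/g.png

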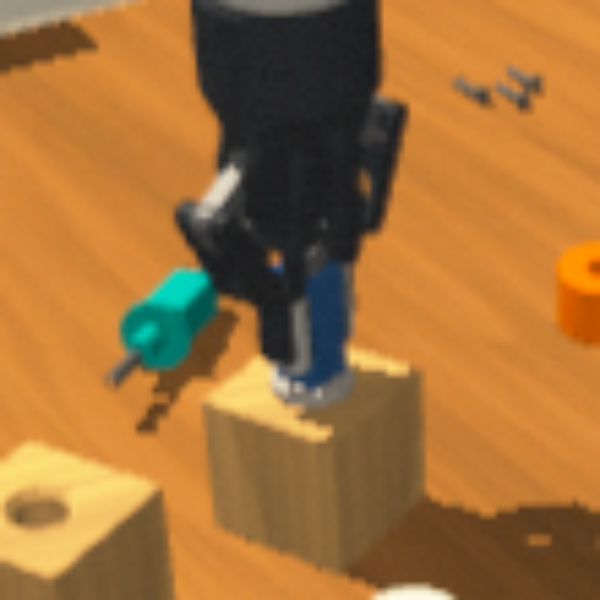

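The grasp is good: the picture shows the pads on the blue flats, the collar flush on the stand, and a width of 23.8 mm. Next I lift the punch and hover over the guide.

```bash
python3 - <<'E'
from h import *
a=float(open("yaw").read())
ctrl.servo_line([.472,.155,.195],speed=.12); st("lift")
ctrl.goto([.5475,-.187,.195],down(a)); st()
ctrl.servo_line([.5475,-.187,.1216],speed=.08); ctrl.sleep(.3); st("hover")
p=ctrl.current_tcp_pos(); I=ctrl.read_camera("side"); np.save("hov.npy",I)
print(proj([p[0],p[1],p[2]-.0176-.054],"side"),proj([p[0],p[1],p[2]-.0176],"side"),proj([.5475,-.187,.034],"side"),ctrl.current_ft_torque())
print(np.round(rot(ctrl.current_tcp_rot())[:,2],4))
cv2.imwrite("pics/h.png",cv2.resize(I[215:290,280:380,::-1],(800,600),interpolation=cv2.INTER_CUBIC))
E
```

```text
lift 5.81 [0.471  0.1547 0.1938] [-0.2 -0.1 -2.6] 0.0239
 7.12 [ 0.5473 -0.1857  0.1946] [ 0.4  0.2 -3.8] 0.024
hover 8.49 [ 0.5478 -0.1871  0.1221] [ 0.3  0.4 -2.6] 0.0239
[[329.08765824 262.95485932]] [[332.4415719  242.20338523]] [[327.97118759 268.99962592]] [-0.01289523  0.03967438  0.02273679]
[ 6.e-04 -2.e-04 -1.e+00]
```

View pics/h.png

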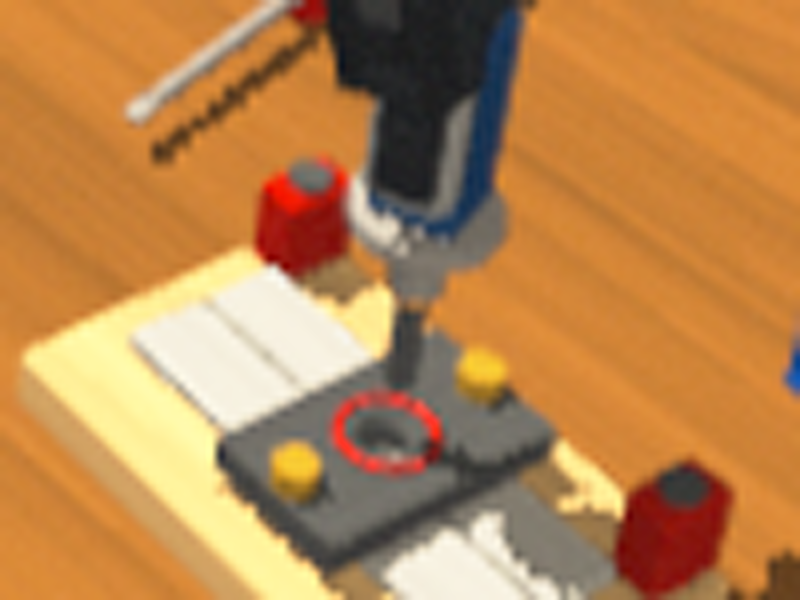

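The hover picture shows the tip at about (329.8, 263.2) px and the ring centre at about (327.8, 268.5) px. That puts the tip roughly 1–2 mm off, so I correct it and descend with force feedback.

```bash
cat >> h.py <<'E'
def F(n=5):
    v=[]
    for _ in range(n): v.append(ctrl.current_contact_force()); ctrl.sleep(.01)
    return np.mean(v,0)
E
python3 - <<'E'
from h import *
p=np.array(ctrl.current_tcp_pos())
off=ray(329.75,263.2,"side",p[2]-.0716)-ray(327.75,268.5,"side",.034); print("tip-ring",off)
xy=np.array([.5475,-.187])-off[:2]
F0=F(); print("F0",F0)
z=.1216; n=0
ctrl.servo_line([*xy,z-.010],speed=.04); z-=.010
while z>.0965:   # tip reaches blank at TCP z ~ .0956
    z-=.0015; ctrl.servo_line([*xy,z],speed=.03)
    f=F(4)-F0; t=ctrl.current_tcp_pos()
    print(round(z,4),np.round(t,4),np.round(f,1),np.round(xy,4))
    if f[2]>9: print("stop: contact"); break
    l=np.linalg.norm(f[:2])
    if l>1.5: xy=xy+f[:2]/l*min(.0006,l*.0002)
np.save("s.npy",[*xy,z,*F0]); print(ctrl.current_time())
I=ctrl.read_camera("side"); cv2.imwrite("pics/i.png",cv2.resize(I[215:290,280:380,::-1],(800,600),interpolation=cv2.INTER_CUBIC))
E
```

```text
tip-ring [ 0.00032003 -0.00253421  0.01635161]
F0 [-0.08803713 -0.01858903 -3.63542928]
0.1101 [ 0.5473 -0.1845  0.1101] [-0.1  0.3  0.2] [ 0.5472 -0.1845]
0.1086 [ 0.5471 -0.1845  0.1085] [ 0.  -0.3  0. ] [ 0.5472 -0.1845]
0.1071 [ 0.5471 -0.1844  0.107 ] [ 0.1 -0.2  0.3] [ 0.5472 -0.1845]
0.1056 [ 0.5471 -0.1844  0.1055] [0.1 0.1 0.3] [ 0.5472 -0.1845]
0.1041 [ 0.5471 -0.1844  0.104 ] [ 0.1 -0.  -0. ] [ 0.5472 -0.1845]
0.1026 [ 0.5473 -0.1846  0.1026] [ 0.  -0.4  0. ] [ 0.5472 -0.1845]
0.1011 [ 0.5472 -0.1846  0.1011] [ 0.3 -0.3  0.1] [ 0.5472 -0.1845]
0.0996 [ 0.5473 -0.1845  0.0995] [ 1.1 -1.2 -0.2] [ 0.5472 -0.1845]
0.0981 [ 0.5473 -0.1847  0.0979] [ 0.8 -0.7 -0.1] [ 0.5474 -0.1847]
0.0966 [ 0.5473 -0.1847  0.0965] [ 0.2 -0.6  0.2] [ 0.5474 -0.1847]
0.0951 [ 0.5476 -0.1847  0.0955] [-0.4 -0.5  2.2] [ 0.5474 -0.1847]
12.1083
```

View pics/i.png

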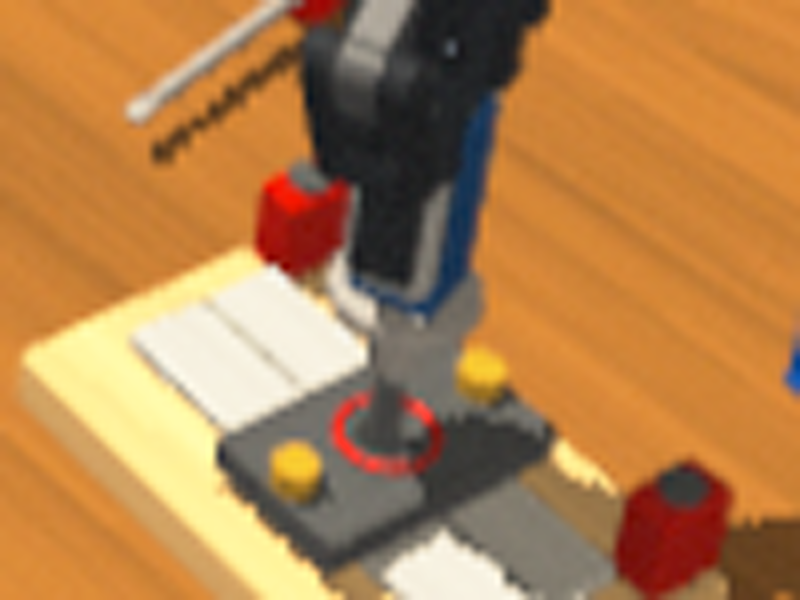

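The tip is inside the ring at about (328.5, 268) px and rests on the blank at the expected height. Now I press in fine steps.

```bash
python3 - <<'E'
from h import *
s=np.load("s.npy"); xy=s[:2]; z=s[2]; F0=s[3:]; pk=0; z0=.0955; log=[]
while z>z0-.0155:
    z-=.0003; ctrl.servo_line([*xy,z],speed=.012)
    f=F(3)-F0; t=ctrl.current_tcp_pos(); log.append((round((z0-t[2])*1e3,2),*np.round(f,1)))
    pk=max(pk,f[2])
    if pk>11 and f[2]<.62*pk: print("SNAP"); break
    if f[2]>24: print("too hard"); break
    l=np.linalg.norm(f[:2])
    if l>2: xy=xy+f[:2]/l*.0002
print(*log[::3],sep="\n"); print("last",log[-8:],pk)
st(); np.save("s2.npy",[*xy,z,*F0])
E
```

```text
SNAP
(np.float64(0.4), np.float64(-0.2), np.float64(-0.1), np.float64(4.0))
(np.float64(1.53), np.float64(0.5), np.float64(0.1), np.float64(3.8))
(np.float64(2.49), np.float64(0.6), np.float64(-0.5), np.float64(3.9))
(np.float64(3.37), np.float64(0.9), np.float64(0.2), np.float64(4.0))
(np.float64(4.28), np.float64(1.4), np.float64(0.1), np.float64(4.5))
(np.float64(5.2), np.float64(1.4), np.float64(-0.4), np.float64(4.8))
(np.float64(6.1), np.float64(1.2), np.float64(-0.3), np.float64(4.6))
(np.float64(6.97), np.float64(1.0), np.float64(0.0), np.float64(5.1))
(np.float64(7.92), np.float64(1.1), np.float64(-0.2), np.float64(5.3))
(np.float64(8.8), np.float64(1.0), np.float64(0.3), np.float64(5.4))
(np.float64(9.67), np.float64(0.9), np.float64(0.7), np.float64(6.0))
(np.float64(10.4), np.float64(0.7), np.float64(-0.1), np.float64(8.3))
(np.float64(10.86), np.float64(-0.1), np.float64(0.4), np.float64(10.7))
(np.float64(11.27), np.float64(-0.7), np.float64(0.5), np.float64(13.0))
(np.float64(11.62), np.float64(-2.1), np.float64(1.1), np.float64(15.5))
(np.float64(12.62), np.float64(-0.8), np.float64(0.7), np.float64(13.1))
last [(np.float64(11.27), np.float64(-0.7), np.float64(0.5), np.float64(13.0)), (np.float64(11.37), np.float64(-0.7), np.float64(0.7), np.float64(14.1)), (np.float64(11.51), np.float64(-1.3), np.float64(1.1), np.float64(15.3)), (np.float64(11.62), np.float64(-2.1), np.float64(1.1), np.float64(15.5)), (np.float64(11.72), np.float64(-1.4), np.float64(0.6), np.float64(15.9)), (np.float64(11.97), np.float64(-2.1), np.float64(0.9), np.float64(16.4)), (np.float64(12.62), np.float64(-0.8), np.float64(0.7), np.float64(13.1)), (np.float64(13.87), np.float64(0.2), np.float64(-0.3), np.float64(9.6))] 16.43791755061877
 25.08 [ 0.5475 -0.1848  0.0816] [1.7 0.7 5.1] 0.0241
```

The trigger snapped, with a 16.4 N peak falling to about 9 N, short of the stop. Retract and return the punch to the stand.

```bash
python3 - <<'E'
from h import *
a=float(open("yaw").read()); s=np.load("s2.npy"); F0=s[3:]
ctrl.servo_line([*s[:2],.0955],speed=.04); print("touch?",F()-F0)
ctrl.servo_line([*s[:2],.195],speed=.12)
X,Y=.4723,.1551
ctrl.goto([X,Y,.195],down(a)); ctrl.servo_line([X,Y,.150],speed=.1); ctrl.sleep(.2); F0=F(); st("above")
I=ctrl.read_camera("side"); cv2.imwrite("pics/r.png",cv2.resize(I[140:240,150:260,::-1],(660,600),interpolation=cv2.INTER_CUBIC))
z=.150; xy=np.array([X,Y]); ctrl.servo_line([*xy,.105],speed=.06); f=F()-F0; print("mid",f); z=.105
if abs(f[2])<5:
  while z>.085:
    z-=.001; ctrl.servo_line([*xy,z],speed=.03); f=F(3)-F0
    if f[2]>6: break
    l=np.linalg.norm(f[:2])
    if l>2: xy=xy+f[:2]/l*.0004
st("seated"); print(z,f)
E
```

```text
touch? [ 1.62443472 -1.15850979  3.74104392]
above 28.77 [0.473  0.1553 0.1509] [-0.3  0.1 -4. ] 0.024
mid [ 0.07515639  0.34055757 -0.62059204]
seated 34.71 [0.4725 0.1551 0.0876] [-2.3 -0.3  3.3] 0.0238
0.08699999999999998 [-2.20239934 -1.49434327  6.83212822]
```

View pics/r.png

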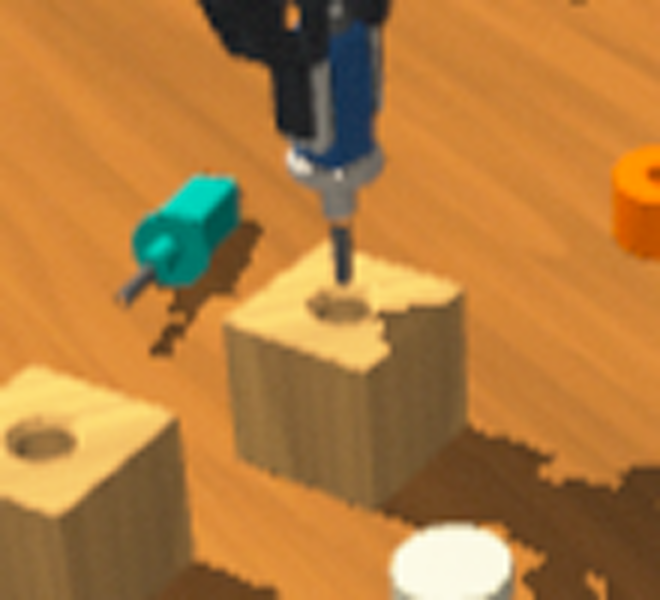

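The crop shows the punch hanging upright over its stand's hole, tip at about (343,280) and hole at about (340,305). It seated at the same TCP height as at the grasp (0.0876), so it has not slipped. Release and check.

```bash
python3 - <<'E'
from h import *
p=ctrl.current_tcp_pos()
ctrl.move_gripper(.026,20); ctrl.sleep(.2); ctrl.move_gripper(.085); st("open")
ctrl.servo_line([p[0],p[1],.21],speed=.1); ctrl.sleep(.5); st("up")
ctrl.set_joints([1.056,.308,1.634,0,1.2,-.07]); ctrl.sleep(.3)
I=ctrl.read_camera("side"); T=ctrl.read_camera("top"); st()
cv2.imwrite("pics/e.png",np.hstack([cv2.resize(I[140:240,150:250,::-1],(400,400)),cv2.resize(T[165:265,160:260,::-1],(400,400))]))
E
```

```text
open 35.73 [0.4723 0.1551 0.0869] [ 0.6  0.2 -1.2] 0.0849
up 37.62 [0.4725 0.1551 0.2099] [-0.3 -0.6 -0.9] 0.0851
 39.69 [0.2695 0.5637 0.2313] [-0.2 -0.2 -0.1] 0.085
```

View pics/e.png

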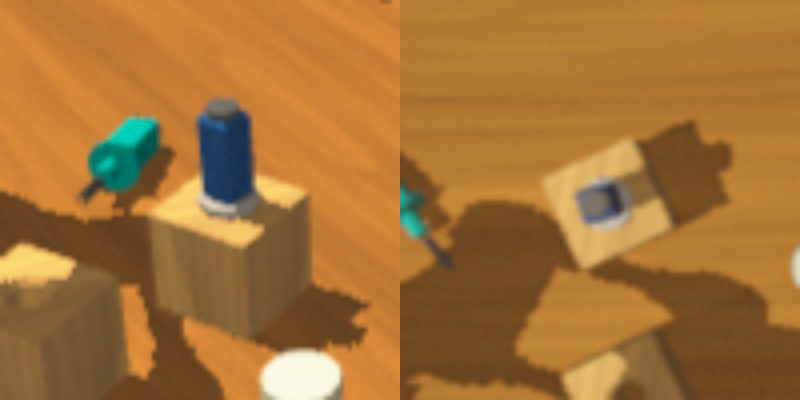

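The punch stands upright with its collar flush on the stand (grip at about (227,155) in the left tile). The robot is clear of everything.

```bash
python3 -c "
from rig import ctrl
print(ctrl.job_done())"
```

```text
the job is handed in; nothing more can be done
None
```

The job is handed in at about 40 s: the punch snapped through the guide hole (16.4 N peak, then a drop to about 9 N, stopped before the hard stop) and stands upright, fully down on its collar in its stand.

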